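Hang the pink macaron tray under the slate board

TASK

On the pastry counter a small slate board hangs from a brass stand. Pick up the pink macaron tray by its upright handle, keeping it roughly level, and hang it by its brass hook from the middle of the wire loop under the board, so that it hangs free and still. Leave the mint-green tray where it is and the board on its rail.

Things in the scene. Friction and masses are not known exactly. Their poses are not given: they have to be found in the camera images.
- pink_grip (a point): Centre of the PINK tray's upright handle block: 26 mm long (x), 14 thick (y: pinch here), top 50 mm and this point 34 mm above the tray's underside. Tray: plate 162 x 90 mm with pink macarons fixed on it, 0.2 kg, standing on the counter. x runs from handle along the tray to its far end (187 mm away), z up. The weight hangs under the hook, so a tray held by its handle is nose-heavy: grip firmly.
- pink_hook (a point): Hook seat on the pink tray, 100 mm along +x and 81 mm above pink_grip, same axes: where the axis of the 8 mm loop bar lies once hung. Brass hook of 6 mm wire in the tray's x-z plane: shank 20 mm to -x (handle side), roof-shaped crown with its top 12 mm above this point, tip 20 mm to +x coming down to 21 mm below it. The mouth is 34 mm wide and opens downwards.
- board_loop (a point): Middle of the bottom bar of the brass wire loop under the slate board. Bar along y, 8 mm thick, 165 mm above the counter; opening 76 mm wide, 72 mm from bar axis up to the board. Board: 140 mm wide (y), 14 thick, hung on a rail 167 mm above this point, free to swing. Rail posts 125 mm to either side in y, on a base 290 x 100 x 12 mm. x: square to the board, away from the robot; z up.
- mint_grip (a point): Centre of the handle block of the MINT-GREEN tray: same make and size as the pink tray, green macarons. A bystander: leave it where it stands.

How it is judged (in metres and radians):
At the end, for the whole second after the job is handed in: Pink tray hangs by its hook on the loop's bar: seat within 12 mm of the bar fore-aft and in height, 25 mm of its middle sideways; tilt under 15 deg, slower than 60 mm/s; board still on its rail (bar over 145 mm above the counter); mint tray within 30 mm of its start (x of pink_hook in the frame of board_loop between -0.012 and 0.012 m and z of pink_hook in the frame of board_loop between -0.012 and 0.012 m and y of pink_hook in the frame of board_loop between -0.025 and 0.025 m and height (world z) of board_loop above 0.145 m and angle between pink_grip's own z axis and vertical below 0.26 rad and linear speed of pink below 0.06 m/s and distance of mint_grip from where it was at the start of the episode below 0.03 m); the robot touches nothing.
It fails at once if the pink tray is tipped by more than 35 degrees (angle between pink_grip's own z axis and vertical above 0.61 rad).
It fails at once if the mint-green tray is moved by more than 30 mm (distance of mint_grip from where it was at the start of the episode above 0.03 m).
It fails at once if the board is knocked off its rail (height (world z) of board_loop below 0.12 m).
It also fails if it takes over 48 s, if anything falls off the work surface, if the arm or the gripper's body presses on something with over 40 N, if the wrist force passes 120 N, or if a joint passes its speed limit or range.

ROBOT

A 7-joint arm with a two-finger parallel gripper is mounted at the origin on the work surface. World frame = base frame: x ahead of the robot, y to its left, z up, the work surface at z = 0. Lengths are in m, angles in degrees, forces in N, time in s.
With the tool pointing down it reaches from about 0.35 to 0.9 m from the base axis. Payload 7.2 kg.
Tool frame: the origin (TCP) lies at the centre of the arm's flange, where the gripper is bolted on; the fingertips stand 173 mm ahead of it and the grasp point (between the pads) lies 155 mm ahead of it; y points along the fingers, x is the direction in which the jaws open and shut, and the axes are right-handed (so a half turn about y gives the same grasp; the last joint's range is limited). The gripper opens to 85 mm and grips with 20 to 120 N. Pads are 22 mm wide; open, the fingers measure 114 mm over their backs; the gripper's body (76 mm by 85 mm) begins 54 mm behind the grasp point. The pads swing forward as they close: fully open they stand 13 mm farther back than shut.
Start: joints at [62.212, 23.554, -0.728, 91.456, 0.321, 64.991, -4.71], TCP at [0.253, -0.571, 0.405] pointing down, gripper open.
Joint ranges: [-169.25, 169.25], [-16.82, 113.86], [-84.01, 82.57], [7.8, 145.47], [-59.2, 239.2], [7.22, 106.19], [-163.78, 163.78]. Speed limits (degrees/s): [136.94, 136.94, 172.46, 172.46, 180, 180, 180].

INTERFACE

Orientations are given as [roll, pitch, yaw] about the fixed x, y, z axes, in that order (R = Rz(yaw) Ry(pitch) Rx(roll)).
In Python, from plant import ctrl gives the robot as it stands.
- The arm moves only by the tool drive_tool, never from a script. Its argument "increments" is a list that holds one entry, the list of rows, each a list of 5 numbers: the shift along the tool's x, y, z in units of 25 mm (1.0 is 25 mm), then the turn about the tool's y in units of 6 degrees (1.0 is 6 degrees), then the closure, from 0 (fully open) to 1 (shut). In form: [[[dx, dy, dz, twist, gripper], ...]]. A call has 1 to 8 rows; each row is the pose to reach, as a shift and turn from the pose commanded when the call began, along the tool's axes at that moment; what a row does not reach only later rows make up. A row lasts 1/12 s, in which the tool goes at most 41.7 mm and 7.16 degrees, less where a joint would pass 70% of its speed; a pose out of reach is approached as far as the arm can. A call with a gripper value outside its range is refused whole. The fingers move at their own pace and stop on an object; the grip force is fixed at half the most. Time passes only in rows, so rows that repeat a pose let the fingers close. It gives the time, the measured TCP pose, the force and the opening at its end, in the units of the state.
- ctrl.read_state(): the state, without advancing time (a new reading comes with each control period).
- ctrl.read_camera(name): name is "side" or "top"; returns the picture (400x640x3 uint8, red, green, blue); there is no depth.
- ctrl.camera_info(name): a dict with "fx", "fy", "cx", "cy" (pixels), "k1" (the pictures are not rectified: a ray, as slopes to the right and down, at radius r is drawn at 1 + k1 r^2 times it, then the intrinsics apply), "xyz" and "attitude" of the camera in the world. Camera axes: x right, y up, looking along -z (the intrinsics and any distortion apply to the point x, -y, -z); pixel columns grow to the right and rows downward; lengths in m; the calibration is good to about 2 mm. A picture is of the moment at which its call begins. camera_info takes no time and is no camera call.
- ctrl.job_done(): hands the job in, once; it reports no verdict.
The state is a dict: "time": time; "qpos": joint angles; "joint_vel": joint speeds; "joint_efforts": joint torques, N m; "tool_pos": TCP position; "orientation": TCP orientation; "contact_force": force on the tool from outside, world axes, zero at the start; "ft_torque": the same for the moment, N m; "finger_gap": finger opening in m.
Only numpy, scipy, OpenCV 4.12 (cv2) and the standard library are available. Lean on these libraries where they do the work, as an engineer would, in place of code of your own. Each camera call takes 0.05 s, during which the arm holds its last target.

## Working session

There is one attempt and no reset: what is moved stays moved. The work goes in short steps, Python scripts to look and compute and a tool call to move; the robot and the scene stay as the last step left them, time stands still between calls to the robot, and variables do not carry over. Pictures are saved under pics/ and viewed, and the job is handed in when it is done.

Besides the shell and the picture viewer there is one more tool, called after ">>>" in YAML: its name, and indented under it one key for each argument. drive_tool: Moves the arm, as the interface text tells. Its arguments: {"type":"object","properties":{"increments":{"type":"array","items":{"type":"array","items":{"type":"array","items":{"type":"number"}}}}},"required":["increments"]}

```bash
mkdir -p pics; ls
python3 - <<'E'
from plant import ctrl
import cv2
print(ctrl.read_state())
for n in("side","top"):
    print(n,ctrl.camera_info(n))
    cv2.imwrite(f"pics/{n}0.png",ctrl.read_camera(n)[:,:,::-1])
E
```

```text
pics
{'time': 0.0, 'qpos': array([62.21281164, 23.60031479, -0.72793637, 91.50508287,  0.32130813,
       64.99099215, -4.70951086]), 'joint_vel': array([-0.04049483, -0.02765562, -0.02829881,  0.09010587,  0.01906988,
       -0.02216033,  0.04630578]), 'joint_efforts': array([-2.88664123e-04, -6.00634933e+01,  6.81721419e-01, -2.99410987e+01,
        1.37121449e-02,  1.07110559e-02,  1.26899187e-05]), 'tool_pos': array([ 0.25289406, -0.57130432,  0.40384226]), 'orientation': array([-90.00728044,   0.09406594, -66.11895326]), 'contact_force': array([ 0.09372929, -0.08872931, -0.37432858]), 'ft_torque': array([-0.04355242, -0.01745254,  0.0145471 ]), 'finger_gap': 0.08546695309147397}
side {'fx': 514.6022854066795, 'fy': 514.6022854066795, 'cx': 317.51586124960215, 'cy': 197.68348170912614, 'k1': -0.02557074289867017, 'xyz': array([0.31446291, 0.70921939, 0.84256266]), 'attitude': array([  47.64205034,   -0.68105028, -162.28449637])}
top {'fx': 422.040743709438, 'fy': 422.040743709438, 'cx': 325.5233071068453, 'cy': 198.09592419804707, 'k1': -0.11321931779158356, 'xyz': array([ 0.42411322, -0.02904766,  1.18342092]), 'attitude': array([  6.82670186,  -0.82229577, -89.55270654])}
```

View pics.

View pics/side0.png

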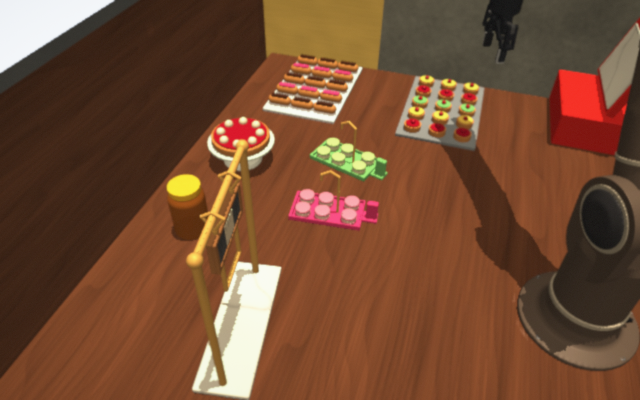

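View pics/top0.png

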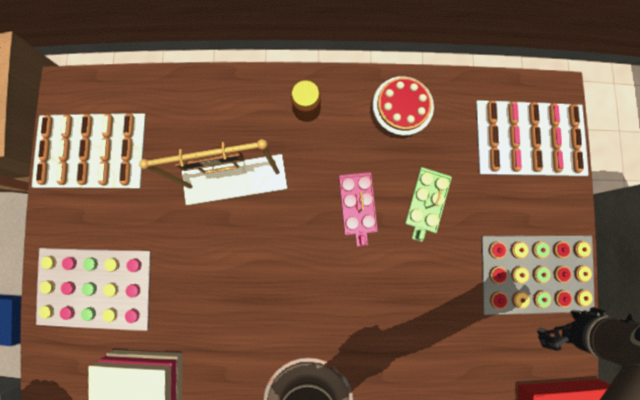

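```bash
cat > h.py <<'E'
import numpy as np, cv2
from scipy.spatial.transform import Rotation as Ro
from plant import ctrl
def cam(n):
    c=ctrl.camera_info(n); R=Ro.from_euler('xyz',c['attitude'],degrees=True).as_matrix()
    return c,R
def proj(n,P):
    c,R=cam(n); p=(np.atleast_2d(P)-c['xyz'])@R
    x=p[:,0]/-p[:,2]; y=-p[:,1]/-p[:,2]; f=1+c['k1']*(x*x+y*y)
    return np.c_[c['cx']+c['fx']*x*f, c['cy']+c['fy']*y*f]
def ray(n,uv):
    c,R=cam(n); K=np.array([[c['fx'],0,c['cx']],[0,c['fy'],c['cy']],[0,0,1]])
    d=np.array([(uv[0]-c['cx'])/c['fx'],(uv[1]-c['cy'])/c['fy']]);s=d.copy()
    for _ in range(20): s=d/(1+c['k1']*(s@s))
    v=R@np.array([s[0],-s[1],-1]); return c['xyz'],v/np.linalg.norm(v)
def onplane(n,uv,z):
    o,v=ray(n,uv); return o+v*(z-o[2])/v[2]
def tri(u1,u2,n1='side',n2='top'):
    o1,v1=ray(n1,u1);o2,v2=ray(n2,u2)
    A=np.c_[v1,-v2]; t=np.linalg.lstsq(A,o2-o1,rcond=None)[0]
    a=o1+t[0]*v1;b=o2+t[1]*v2; return (a+b)/2,np.linalg.norm(a-b)
def pic(n,name,box=None,s=1):
    im=ctrl.read_camera(n)[:,:,::-1].copy()
    cv2.imwrite('pics/raw_'+name,im)
    crop(im,name,box,s); return im
def crop(im,name,box=None,s=1):
    if box: im=im[box[1]:box[3],box[0]:box[2]]
    cv2.imwrite('pics/'+name,cv2.resize(im,None,fx=s,fy=s,interpolation=cv2.INTER_CUBIC))
E
python3 - <<'E'
from h import *
s=cv2.imread('pics/side0.png');t=cv2.imread('pics/top0.png')
crop(s,'s0a.png',(280,110,400,240),6)
crop(s,'s0b.png',(180,130,290,280),4)
crop(t,'t0a.png',(330,160,460,250),6)
crop(t,'t0b.png',(135,130,295,210),5)
E
```

```text
(no output)
```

View pics/s0a.png

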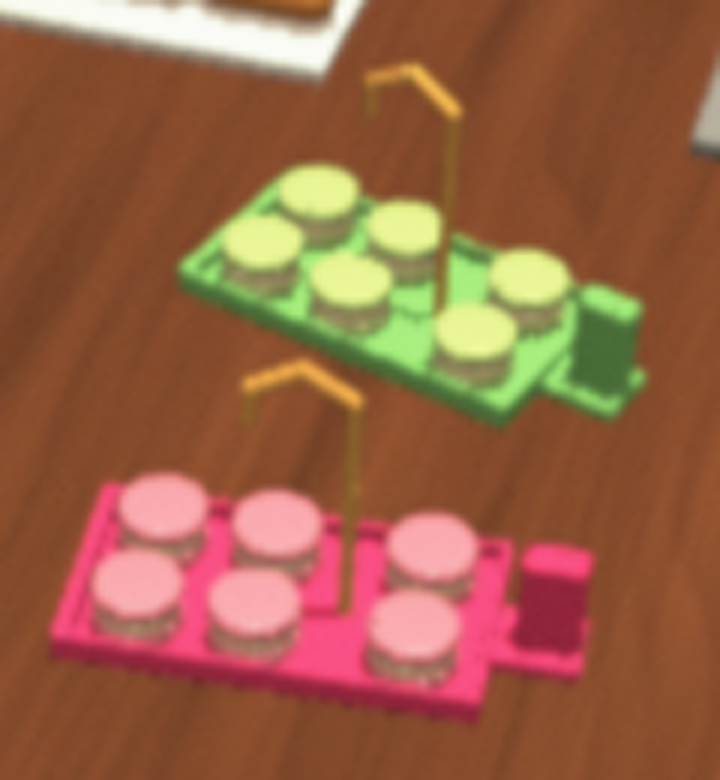

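View pics/s0b.png

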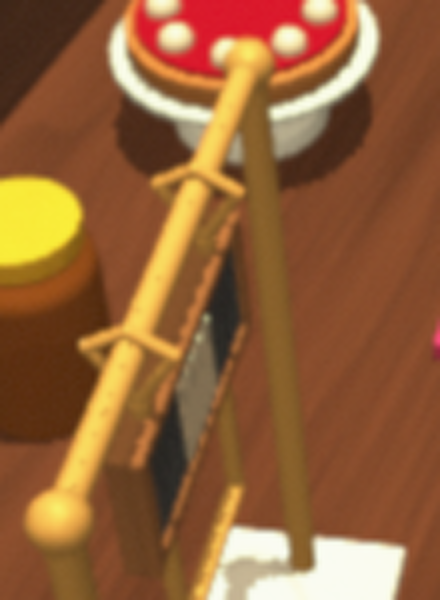

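View pics/t0a.png

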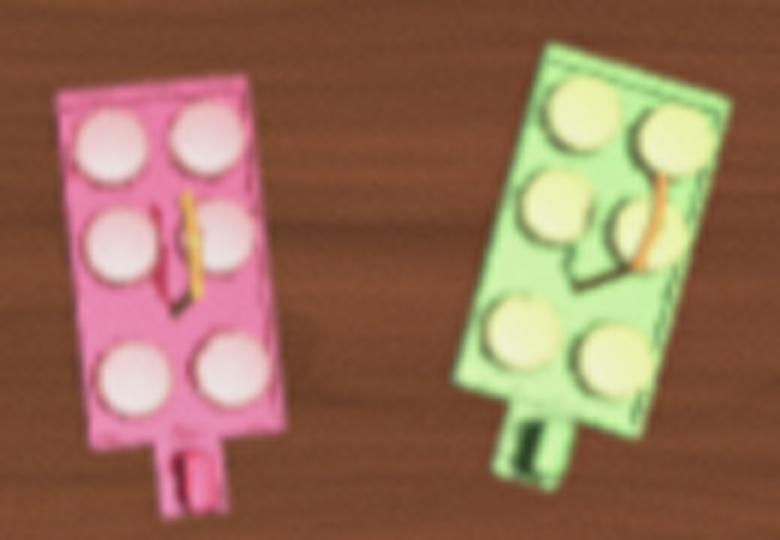

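View pics/t0b.png

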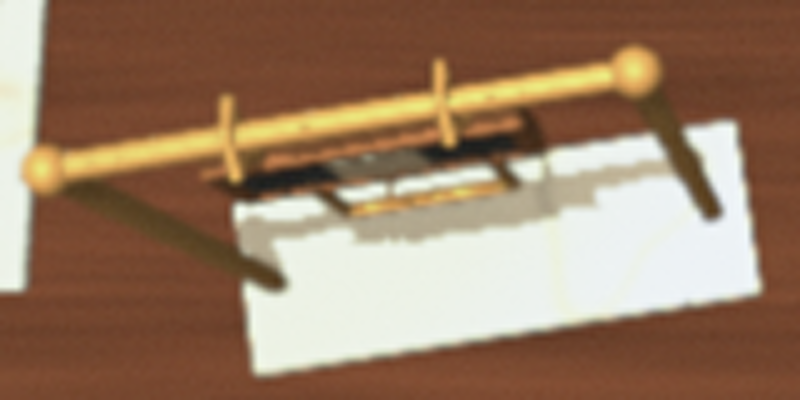

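Run:
```python
from h import *
np.set_printoptions(precision=4,suppress=True)
T=lambda p,o,s:(p[0]/s+o[0],p[1]/s+o[1])
for z in(0.008,0.014):
    q=[onplane('top',T(p,(330,160),6),z) for p in[(58,92),(246,76),(285,430),(92,450)]]
    L=[np.linalg.norm(q[i]-q[(i+1)%4]) for i in range(4)]
    a=(q[0]+q[1])/2-(q[2]+q[3])/2
    print(z,L,np.mean(q,0),np.degrees(np.arctan2(a[1],a[0])),(q[0]+q[1])/2,(q[2]+q[3])/2)
print('handle top',onplane('top',T((198,480),(330,160),6),.05))
print('handle side',onplane('side',T((557,562),(280,110),6),.05))
# hook apex & corner & tip
print('corner',tri(T((358,402),(280,110),6),T((195,298),(330,160),6)))
print('tipcorner',tri(T((248,385),(280,110),6),T((187,192),(330,160),6)))
print('ballL',tri(T((57,518),(180,130),4),T((45,168),(135,130),5)))
print('ballR',tri(T((248,62),(180,130),4),T((635,70),(135,130),5)))
for e in[(345,211),(510,185),(428,198)]: print('bar',onplane('top',T(e,(135,130),5),.167))
print('bar far end side',onplane('side',T((240,488),(180,130),4),.167))
```

```text
0.008 [np.float64(0.08932209108126739), np.float64(0.1677034564396757), np.float64(0.09042154001915276), np.float64(0.16881176714045873)] [ 0.5508 -0.1372  0.008 ] 5.773657059501032 [ 0.6345 -0.1287  0.008 ] [ 0.4671 -0.1457  0.008 ]
0.014 [np.float64(0.08886614160957997), np.float64(0.16684740502576229), np.float64(0.08995997835056857), np.float64(0.16795005829429777)] [ 0.5501 -0.1366  0.014 ] 5.773657059501033 [ 0.6334 -0.1282  0.014 ] [ 0.4669 -0.1451  0.014 ]
handle top [ 0.4477 -0.1457  0.05  ]
handle side [ 0.4452 -0.1422  0.05  ]
corner (array([ 0.5242, -0.1382,  0.1108]), np.float64(0.0008616936474782501))
tipcorner (array([ 0.5678, -0.1353,  0.1101]), np.float64(0.0031868299530783666))
ballL (array([0.5946, 0.3386, 0.3326]), np.float64(0.0005521332320586569))
ballR (array([0.637 , 0.0916, 0.3322]), np.float64(0.0010702316063525568))
bar [0.6072 0.2566 0.167 ]
bar [0.6207 0.1752 0.167 ]
bar [0.6139 0.2155 0.167 ]
bar far end side [0.6177 0.1776 0.167 ]
```

>>> drive_tool:
  increments:
    - [[-0.5, 0, 0.55, 0, 0], [-1.4, 0, 1.55, 0, 0], [-2.4, 0, 2.7, 0, 0], [-3.4, 0, 3.85, 0, 0], [-4.4, 0, 5, 0, 0], [-5.4, 0, 6.1, 0, 0], [-6.0, 0, 6.8, 0, 0], [-6.2, 0, 7, 0, 0]]

```text
time: 0.77
tool_pos: [0.3523, -0.3549, 0.4046]
orientation: [-89.9, 0.1, -65.8]
contact_force: [1.1, -0.0, -0.4]
finger_gap: 0.0853
```

>>> drive_tool:
  increments:
    - [[-0.5, 0.1, 0.55, 0.3, 0], [-1.4, 0.4, 1.55, 0.8, 0], [-2.4, 0.8, 2.7, 1.3, 0], [-3.4, 1.2, 3.85, 1.8, 0], [-4.4, 1.8, 5, 2.4, 0], [-5.4, 2.2, 6.1, 2.8, 0], [-6.0, 2.4, 6.8, 3, 0], [-6.2, 2.5, 7, 3.07, 0]]

```text
time: 1.43
tool_pos: [0.4488, -0.143, 0.3413]
orientation: [-90.0, 0.1, -84.3]
contact_force: [-0.6, 0.4, 0.3]
finger_gap: 0.0852
```

>>> drive_tool:
  increments:
    - [[0.03, 0.6, -0.03, 0, 0], [0.06, 1.4, -0.06, 0, 0], [0.09, 2.2, -0.09, 0, 0], [0.09, 3.0, -0.09, 0, 0], [0.09, 3.5, -0.09, 0, 0], [0.09, 3.6, -0.09, 0, 0], [0.09, 3.6, -0.09, 0, 0]]

```text
time: 2.02
tool_pos: [0.4451, -0.1497, 0.2515]
orientation: [-90.1, 0.0, -84.6]
contact_force: [1.2, 0.8, -0.9]
finger_gap: 0.0856
```

Run:
```python
from h import *
pic('side','s1.png',(280,110,420,240),5)
pic('top','t1.png',(300,150,460,250),5)
s=ctrl.read_state();print(s['tool_pos'],s['orientation'],s['qpos'])
```

```text
[ 0.44573122 -0.14949441  0.25278813] [-8.99686348e+01 -2.90405001e-02 -8.45825158e+01] [ 23.40101355  21.0732862  -12.99064503 120.42677753   7.37914913
  39.18821288 -79.05893151]
```

View pics/s1.png

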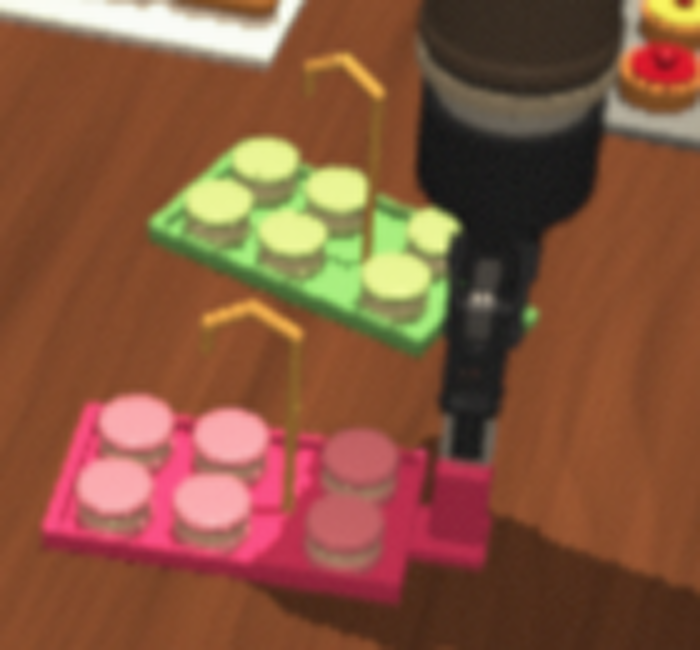

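View pics/t1.png

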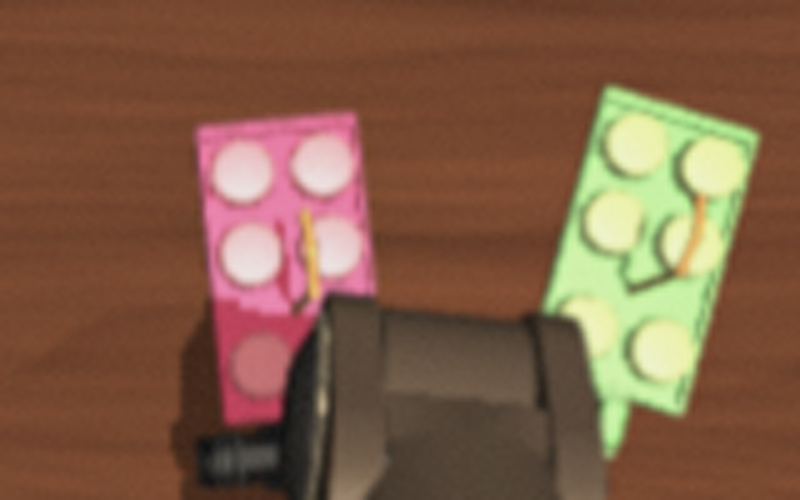

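>>> drive_tool:
  increments:
    - [[-0.08, 0.3, 0.03, 0, 0], [-0.16, 0.7, 0.07, 0, 0], [-0.16, 1.2, 0.07, 0, 0], [-0.16, 1.7, 0.07, 0, 0], [-0.16, 2.1, 0.07, 0, 0], [-0.16, 2.35, 0.07, 0, 0], [-0.16, 2.45, 0.07, 0, 0], [-0.16, 2.45, 0.07, 0, 0]]

```text
time: 2.78
tool_pos: [0.4468, -0.1445, 0.1904]
orientation: [-90.1, 0.0, -84.5]
contact_force: [-0.6, -0.0, 0.4]
finger_gap: 0.0855
```

Run:
```python
from h import *
pic('side','s2.png',(280,110,420,240),5)
s=ctrl.read_state();print(s['tool_pos'],s['orientation'],s['contact_force'])
```

```text
[ 0.44696476 -0.14457593  0.1908369 ] [-9.00133184e+01  5.65615392e-03 -8.45312780e+01] [ 0.79165165  1.10057166 -0.7813717 ]
```

View pics/s2.png

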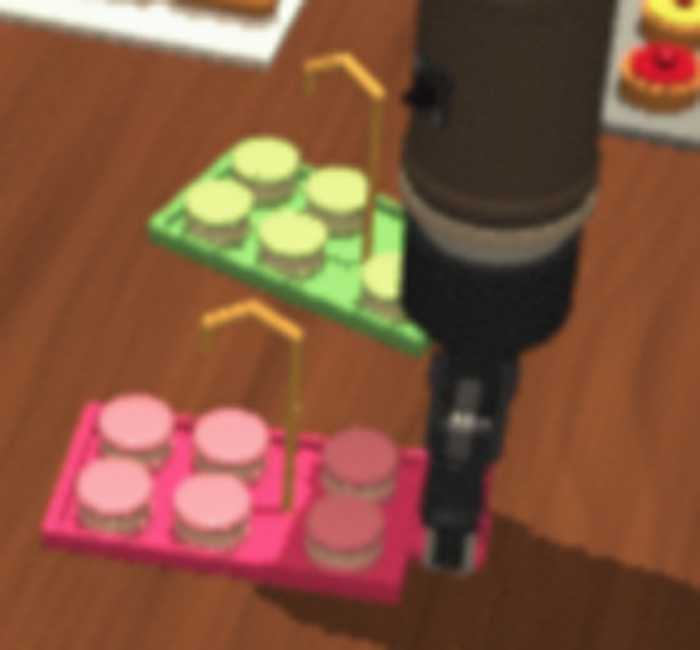

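>>> drive_tool:
  increments:
    - [[0, 0, 0, 0, 0.4], [0, 0, 0, 0, 0.7], [0, 0, 0, 0, 0.9], [0, 0, 0, 0, 1], [0, 0, 0, 0, 1], [0, 0, 0, 0, 1], [0, 0, 0, 0, 1], [0, 0, 0, 0, 1]]

```text
time: 3.5
tool_pos: [0.4469, -0.1447, 0.1912]
orientation: [-90.0, -0.0, -84.5]
contact_force: [-1.7, 0.6, 6.1]
finger_gap: 0.0132
```

>>> drive_tool:
  increments:
    - [[0, 0, 0, 0, 1], [0, 0, 0, 0, 1], [0, 0, 0, 0, 1], [0, 0, 0, 0, 1]]

```text
time: 3.83
tool_pos: [0.4469, -0.1446, 0.1912]
orientation: [-90.0, -0.0, -84.5]
contact_force: [-0.7, 0.1, 6.6]
finger_gap: 0.0132
```

Run:
```python
from h import *
pic('side','s3.png',(280,110,420,240),5)
s=ctrl.read_state();print(s['tool_pos'],s['orientation'],s['contact_force'],s['finger_gap'])
```

```text
[ 0.44695182 -0.14466912  0.19123313] [-8.99840804e+01 -1.39168879e-02 -8.45341383e+01] [-0.83481408 -0.48881992  5.88688611] 0.013028878859061389
```

View pics/s3.png

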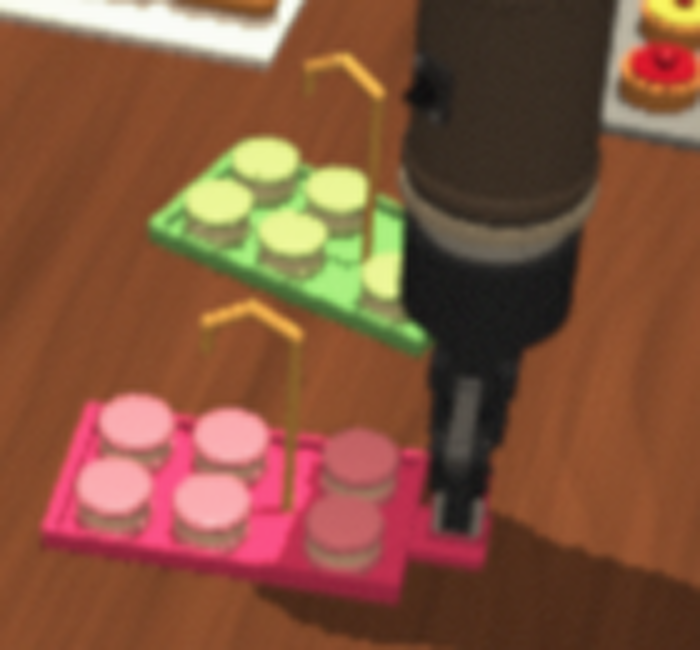

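>>> drive_tool:
  increments:
    - [[0, -0.1, 0, 0, 1], [0, -0.3, 0, 0, 1], [0, -0.6, 0, 0, 1], [0, -0.9, 0, 0, 1], [0, -1.2, 0, 0, 1], [0, -1.4, 0, 0, 1], [0, -1.5, 0, 0, 1], [0, -1.5, 0, 0, 1]]

```text
time: 4.55
tool_pos: [0.4471, -0.1448, 0.2293]
orientation: [-89.9, -0.0, -84.5]
contact_force: [-0.2, 0.3, -2.8]
finger_gap: 0.0132
```

Run:
```python
from h import *
pic('side','s4.png',(280,110,420,240),5)
pic('top','t4.png',(300,150,460,250),5)
s=ctrl.read_state();print(s['tool_pos'],s['orientation'],s['contact_force'],s['ft_torque'],s['finger_gap'])
```

```text
[ 0.44683064 -0.14469108  0.22849107] [-8.99893633e+01 -6.16972181e-03 -8.45469946e+01] [-0.57803103  0.82096019 -3.46177122] [-0.03168101  0.20500543 -0.08023761] 0.01328069687250309
```

View pics/s4.png

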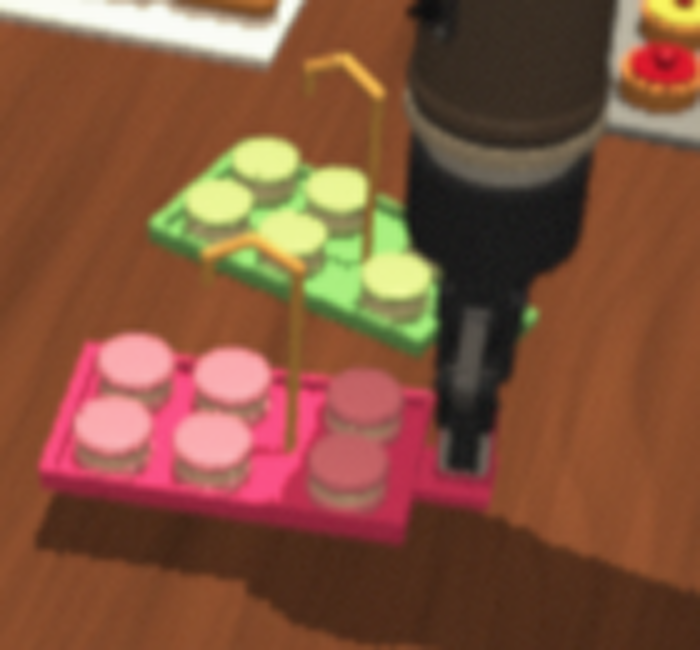

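View pics/t4.png

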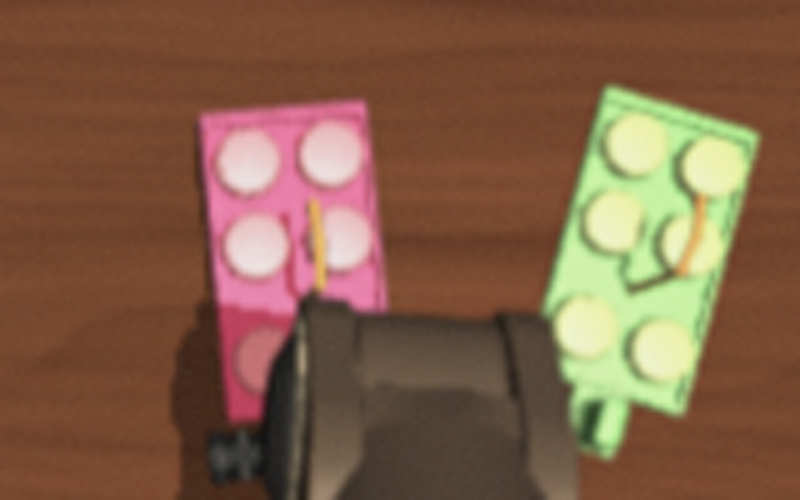

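Run:
```python
from h import *
print('corner',tri((301/5+280,270/5+110),(320/5+300,288/5+150)))
print('tip',tri((207/5+280,257/5+110),(314/5+300,203/5+150)))
```

```text
corner (array([ 0.52527451, -0.13830072,  0.14724085]), np.float64(0.0005168233440162794))
tip (array([ 0.5674562 , -0.13565971,  0.14583657]), np.float64(0.0013247643123259387))
```

>>> drive_tool:
  increments:
    - [[0, -0.3, 0, 0, 1], [0, -0.7, 0, 0, 1], [0, -1.2, 0, 0, 1], [0, -1.6, 0, 0, 1], [0, -1.9, 0, 0, 1], [0, -2.1, 0, 0, 1], [0, -2.1, 0, 0, 1]]

```text
time: 5.23
tool_pos: [0.4472, -0.1448, 0.2822]
orientation: [-89.9, -0.0, -84.5]
contact_force: [-0.7, -0.1, -2.0]
finger_gap: 0.0132
```

>>> drive_tool:
  increments:
    - [[-0.2, 0, -0.2, 0, 1], [-0.6, 0, -0.5, 0, 1], [-1.2, 0, -0.9, 0, 1], [-2, 0, -1.3, 0, 1], [-2.9, 0, -1.6, 0, 1], [-3.8, 0, -1.8, 0, 1], [-4.6, 0, -1.9, 0, 1], [-5.2, 0, -1.9, 0, 1]]

```text
time: 5.9
tool_pos: [0.385, -0.0178, 0.2803]
orientation: [-90.1, 0.0, -84.5]
contact_force: [0.7, 1.0, -2.3]
finger_gap: 0.0132
```

>>> drive_tool:
  increments:
    - [[-0.8, 0, 0, 0, 1], [-1.7, 0, 0, -0.1, 1], [-2.6, 0, 0, -0.2, 1], [-3.5, 0, 0.1, -0.35, 1], [-4.3, 0, 0.1, -0.5, 1], [-5.0, 0, 0.1, -0.6, 1], [-5.4, 0, 0.1, -0.68, 1], [-5.6, 0, 0.1, -0.68, 1]]

```text
time: 6.57
tool_pos: [0.3753, 0.1212, 0.2806]
orientation: [-90.1, 0.0, -80.3]
contact_force: [0.5, -0.4, -2.0]
finger_gap: 0.0135
```

Run:
```python
from h import *
pic('side','s5.png')
pic('top','t5.png')
s=ctrl.read_state();print(s['tool_pos'],s['orientation'],s['contact_force'],s['ft_torque'],s['finger_gap'],s['qpos'])
```

```text
[0.37581043 0.12012551 0.28066213] [-9.00434821e+01 -1.09612157e-02 -8.03937948e+01] [-0.42569718 -0.36806811 -2.15204848] [-0.05751435  0.25154092  0.02716822] 0.013149126518927306 [  -2.68677663   13.03659264  -24.69038671  127.97291867    8.33981349
   40.4923466  -113.57350244]
```

View pics/s5.png

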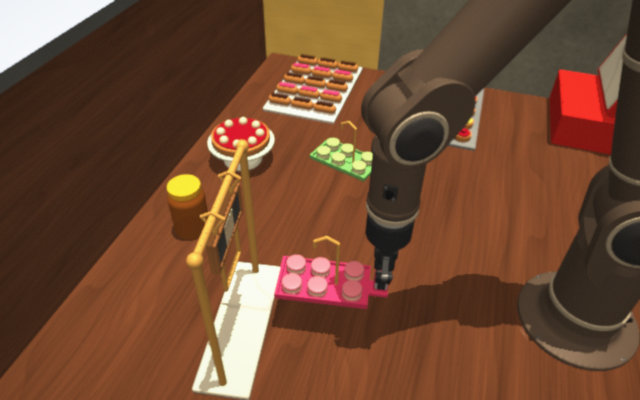

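View pics/t5.png

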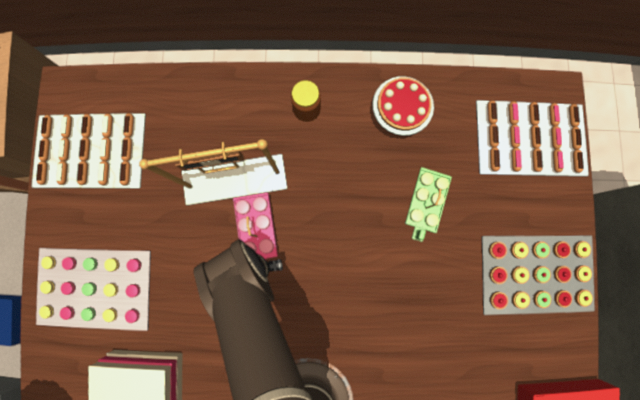

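>>> drive_tool:
  increments:
    - [[-0.3, 0, 0.2, 0, 1], [-0.8, 0, 0.5, 0, 1], [-1.3, 0, 0.8, 0, 1], [-1.7, 0, 1, 0, 1], [-2.0, 0, 1.15, 0, 1], [-2.15, 0, 1.2, 0, 1], [-2.15, 0, 1.2, 0, 1], [-2.15, 0, 1.2, 0, 1]]

```text
time: 7.33
tool_pos: [0.3969, 0.1775, 0.2807]
orientation: [-90.0, -0.0, -80.5]
contact_force: [0.5, 0.0, -2.7]
finger_gap: 0.0134
```

Run:
```python
from h import *
pic('side','s6.png',(190,130,400,330),4)
i=pic('top','t6.png',(130,130,290,270),5)
s=ctrl.read_state();print(s['tool_pos'],s['orientation'],s['contact_force'])
```

```text
[0.3968418  0.17714271 0.28079684] [-9.00331877e+01 -3.45347363e-02 -8.04966896e+01] [-0.37897592  0.32758775 -1.66820483]
```

View pics/s6.png

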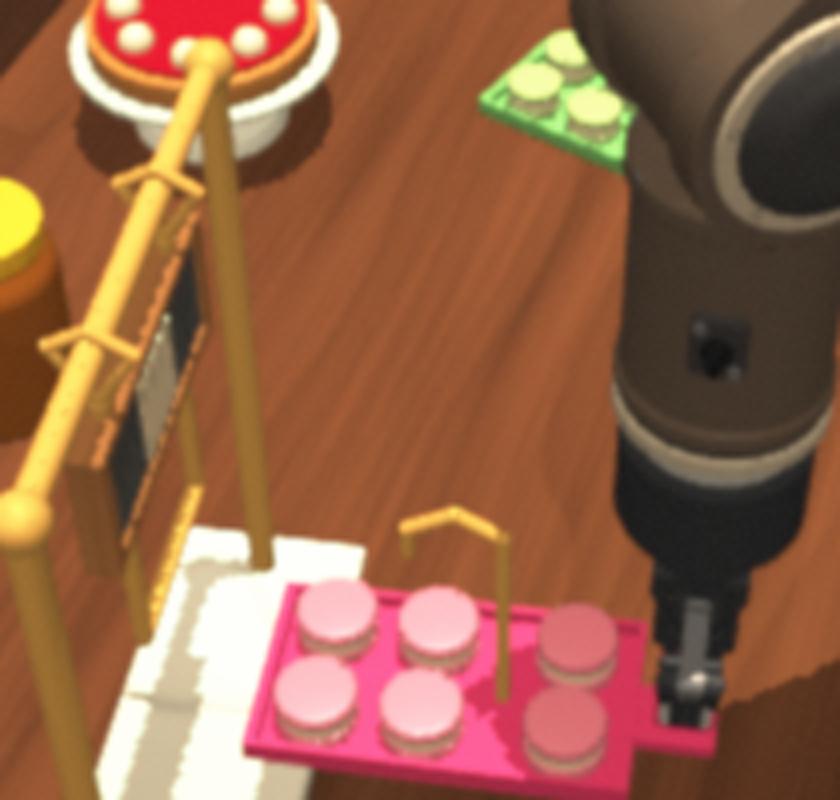

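View pics/t6.png

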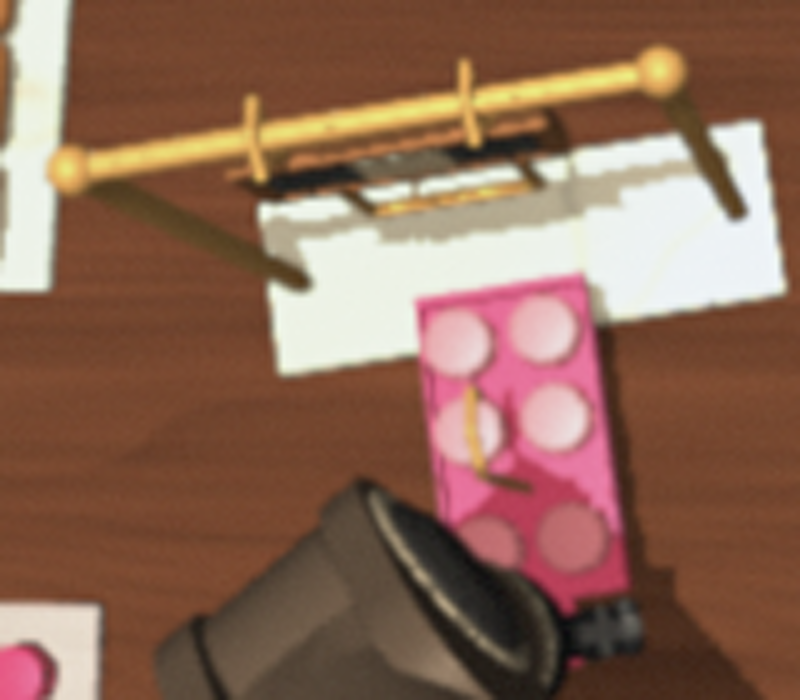

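Run:
```python
from h import *
np.set_printoptions(precision=4,suppress=True)
S=lambda x,y:(x/4+190,y/4+130); T=lambda x,y:(x/5+130,y/5+130)
c=tri(S(503,540),T(481,470));t=tri(S(404,526),T(471,390))
print(c,t)
bars=[onplane('top',T(*p),.167) for p in[(370,212),(537,186)]]
print(bars,np.mean(bars,0))
print('far end tri',tri(S(197,490),T(537,186)))
b=np.mean(bars,0);yaw=np.radians(9.6);R=np.array([[np.cos(yaw),np.sin(yaw)],[-np.sin(yaw),np.cos(yaw)]])
seat=(c[0]+t[0])/2
print('bar from seat, board frame',R@(b-seat)[:2])
```

```text
(array([0.4772, 0.1895, 0.1983]), np.float64(0.0033797725259147354)) (array([0.5162, 0.1957, 0.1991]), np.float64(0.0004082527536083535))
[array([0.6067, 0.2565, 0.167 ]), array([0.6202, 0.1741, 0.167 ])] [0.6134 0.2153 0.167 ]
far end tri (array([0.621 , 0.1751, 0.1619]), np.float64(0.0003829711517857661))
bar from seat, board frame [0.1189 0.003 ]
```

>>> drive_tool:
  increments:
    - [[-0.05, 0, 0.2, 0, 1], [-0.1, 0, 0.6, 0, 1], [-0.1, 0, 1.1, 0, 1], [-0.1, 0, 1.6, 0, 1], [-0.1, 0, 2.1, 0, 1], [-0.1, 0, 2.5, 0, 1], [-0.1, 0, 2.8, 0, 1], [-0.1, 0, 2.9, 0, 1]]

```text
time: 8.1
tool_pos: [0.4695, 0.1924, 0.2808]
orientation: [-90.0, 0.0, -80.5]
contact_force: [-0.1, 0.2, -2.3]
finger_gap: 0.0134
```

Run:
```python
from h import *
pic('side','s7.png',(190,130,400,330),4)
i=pic('top','t7.png',(130,130,290,270),5)
s=ctrl.read_state();print(s['tool_pos'],s['orientation'],s['contact_force'])
```

```text
[0.46841244 0.19227417 0.2807185 ] [-9.00235520e+01  1.79329713e-03 -8.04794260e+01] [-0.43004694 -0.13300138 -2.72158397]
```

View pics/s7.png

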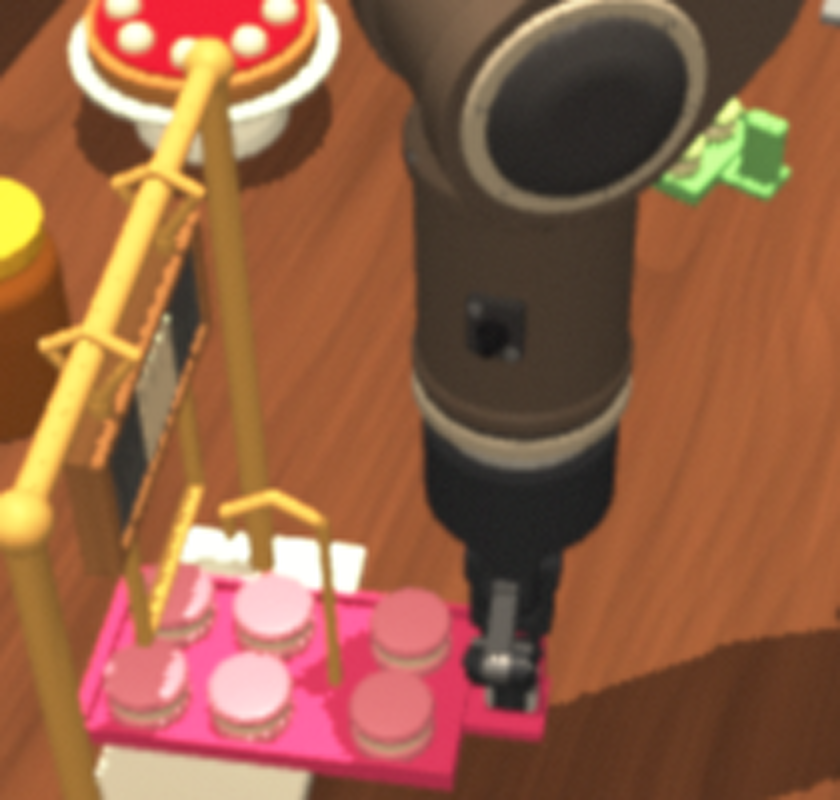

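View pics/t7.png

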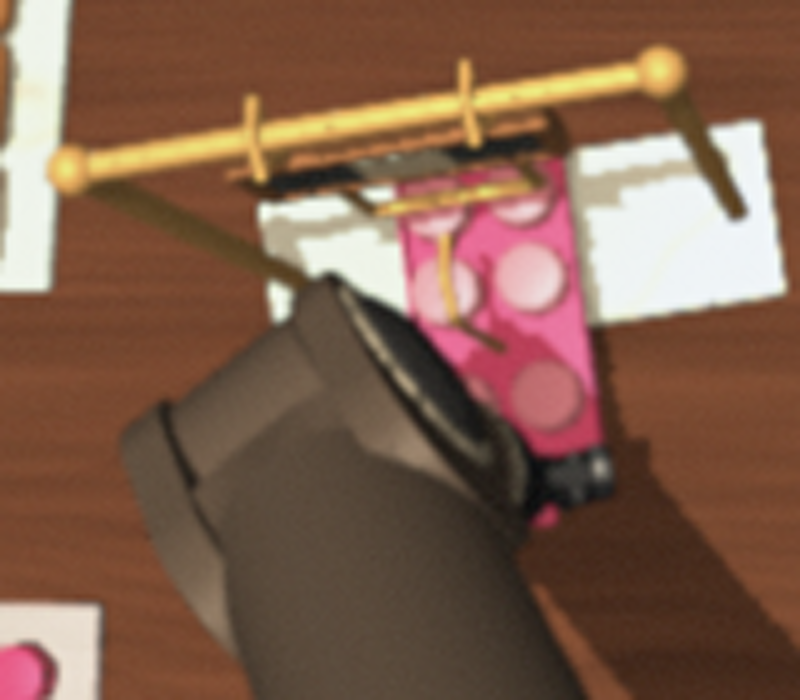

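Run:
```python
from h import *
np.set_printoptions(precision=4,suppress=True)
S=lambda x,y:(x/4+190,y/4+130); T=lambda x,y:(x/5+130,y/5+130)
print('cap centre',tri(S(590,105),T(435,375)))
for z in(.35,.4,.45,.5):
  print(z,onplane('top',T(325,275),z),onplane('side',S(590,105),z))
```

```text
cap centre (array([0.4794, 0.1586, 0.4039]), np.float64(0.04666911781945869))
0.35 [0.548  0.2223 0.35  ] [0.4729 0.0915 0.35  ]
0.4 [0.5406 0.2073 0.4   ] [0.4568 0.1542 0.4   ]
0.45 [0.5331 0.1922 0.45  ] [0.4407 0.2169 0.45  ]
0.5 [0.5257 0.1771 0.5   ] [0.4246 0.2796 0.5   ]
```

>>> drive_tool:
  increments:
    - [[0, 0, 0.15, 0, 1], [0, 0, 0.4, 0, 1], [0, 0, 0.7, 0, 1], [0, 0, 1.0, 0, 1], [0, 0, 1.3, 0, 1], [0, 0, 1.6, 0, 1], [0, 0, 1.8, 0, 1], [0, 0, 1.85, 0, 1]]

```text
time: 8.87
tool_pos: [0.5148, 0.2001, 0.2808]
orientation: [-90.0, 0.0, -80.5]
contact_force: [0.2, -0.6, -1.8]
finger_gap: 0.0131
```

Run:
```python
from h import *
pic('side','s8.png',(190,130,400,330),4)
i=pic('top','t8.png',(130,130,290,270),5)
s=ctrl.read_state();print(s['tool_pos'],s['orientation'],s['contact_force'])
```

```text
[0.51392431 0.20001403 0.28071428] [-9.00232269e+01  3.54271406e-03 -8.04658160e+01] [-0.50125948  0.68856698 -2.81395474]
```

View pics/s8.png

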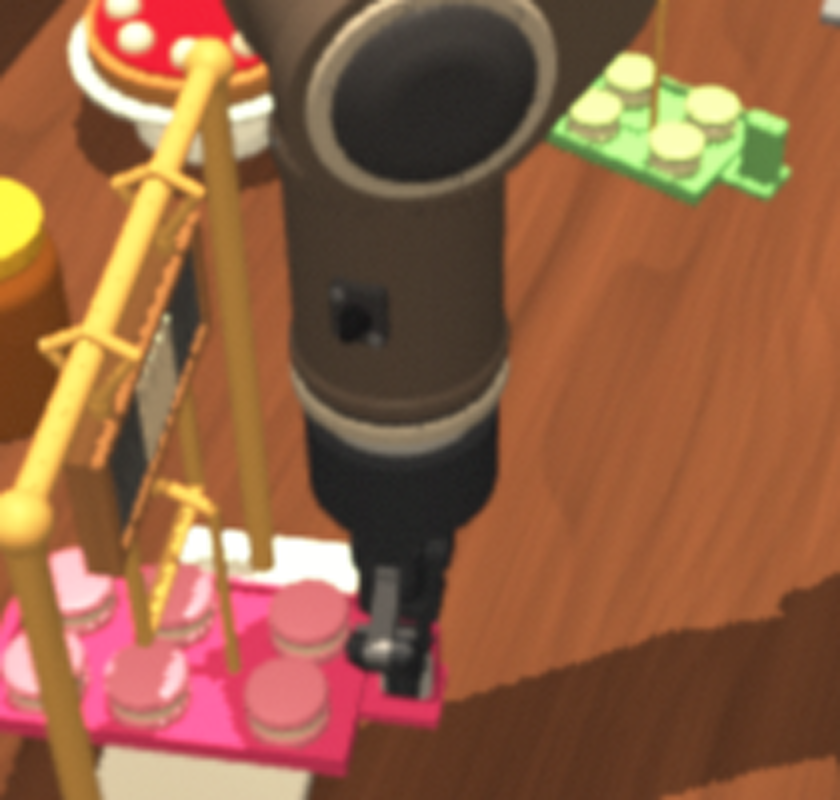

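View pics/t8.png

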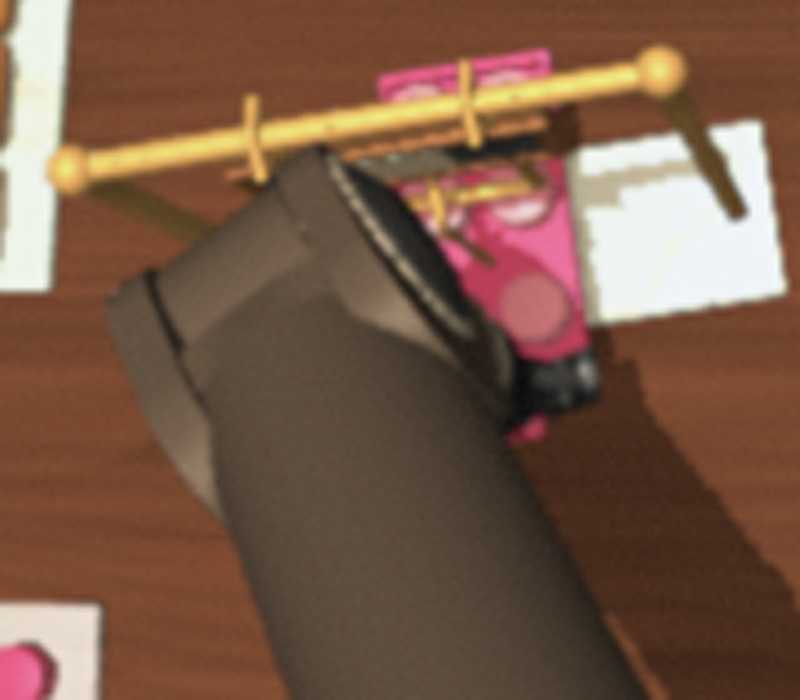

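Run:
```python
from h import *
s=cv2.imread('pics/raw_s8.png');t=cv2.imread('pics/raw_t8.png')
crop(s,'s8z.png',(215,240,260,300),12);crop(t,'t8z.png',(200,155,245,195),16)
```

```text
(no output)
```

View pics/s8z.png

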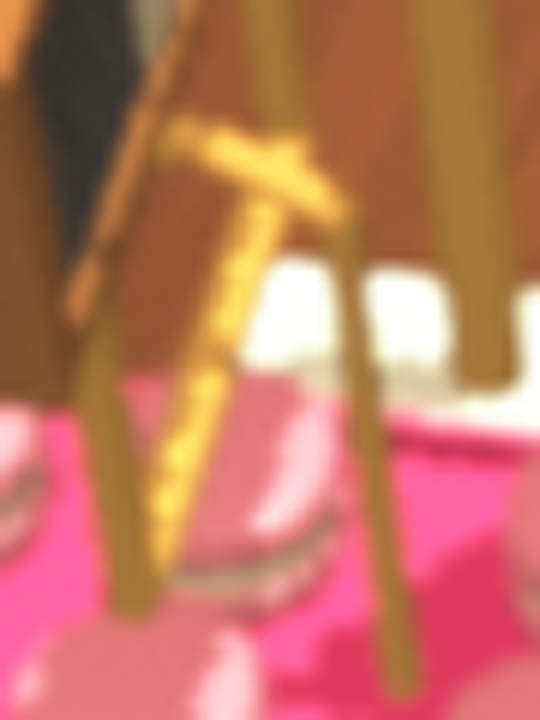

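View pics/t8z.png

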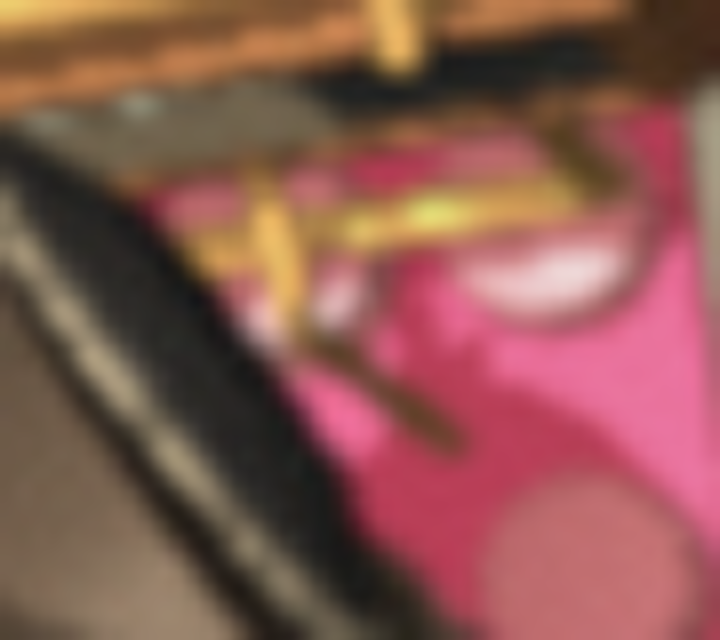

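Run:
```python
from h import *
np.set_printoptions(precision=4,suppress=True)
S=lambda x,y:(x/12+215,y/12+240); T=lambda x,y:(x/16+200,y/16+155)
c=tri(S(345,215),T(292,325));t=tri(S(168,137),T(262,178));print(c,t)
b=np.array([.6136,.2154]);yaw=np.radians(9.6);R=np.array([[np.cos(yaw),np.sin(yaw)],[-np.sin(yaw),np.cos(yaw)]])
for P in (c[0],t[0],(c[0]+t[0])/2): print('rel',R@(P[:2]-b))
e=onplane('top',T(195,255),.167),onplane('top',T(600,185),.167);print(e)
```

```text
(array([0.5933, 0.2127, 0.1988]), np.float64(0.0018322616061726747)) (array([0.6151, 0.2159, 0.21  ]), np.float64(0.0018136800964550421))
rel [-0.0205  0.0007]
rel [0.0015 0.0002]
rel [-0.0095  0.0005]
(array([0.6105, 0.2363, 0.167 ]), array([0.6218, 0.174 , 0.167 ]))
```

>>> drive_tool:
  increments:
    - [[0, 0.15, 0, 0, 1], [0, 0.35, 0, 0, 1], [0, 0.6, 0, 0, 1], [0, 0.85, 0, 0, 1], [0, 1.05, 0, 0, 1], [0, 1.2, 0, 0, 1], [0, 1.3, 0, 0, 1], [0, 1.3, 0, 0, 1]]

```text
time: 9.63
tool_pos: [0.5136, 0.1999, 0.2477]
orientation: [-90.1, -0.0, -80.5]
contact_force: [0.6, 0.4, -3.2]
finger_gap: 0.0132
```

Run:
```python
from h import *
pic('side','s9.png',(190,230,290,330),7)
i=pic('top','t9.png',(130,130,290,270),5)
s=ctrl.read_state();print(s['tool_pos'],s['orientation'],s['contact_force'],s['ft_torque'])
```

```text
[0.51375323 0.20004709 0.24841302] [-9.00048707e+01  4.32466161e-04 -8.04510885e+01] [ 0.6775328   0.13872652 -2.71730676] [ 0.01547807  0.24026    -0.0180998 ]
```

View pics/s9.png

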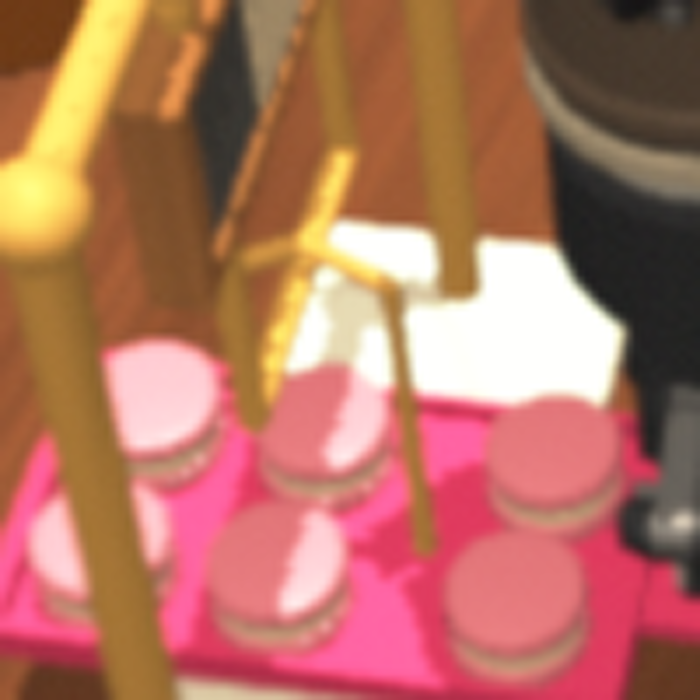

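View pics/t9.png

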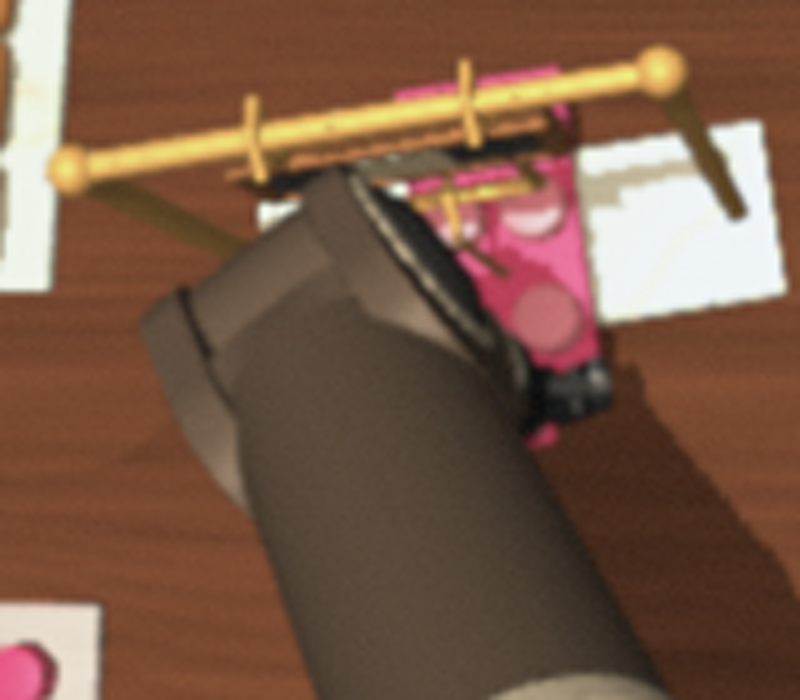

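>>> drive_tool:
  increments:
    - [[0, 0.06, 0, 0, 1], [0, 0.12, 0, 0, 1], [0, 0.18, 0, 0, 1], [0, 0.18, 0, 0, 1]]

```text
time: 10.07
tool_pos: [0.5137, 0.1999, 0.2437]
orientation: [-90.0, -0.0, -80.5]
contact_force: [0.7, 0.4, -1.9]
finger_gap: 0.0129
```

>>> drive_tool:
  increments:
    - [[0, 0.04, 0, 0, 1], [0, 0.08, 0, 0, 1], [0, 0.08, 0, 0, 1]]

```text
time: 10.32
tool_pos: [0.514, 0.2001, 0.2421]
orientation: [-90.0, 0.0, -80.5]
contact_force: [-0.4, -0.2, -0.1]
finger_gap: 0.0132
```

>>> drive_tool:
  increments:
    - [[0, 0.02, 0, 0, 1], [0, 0.04, 0, 0, 1], [0, 0.04, 0, 0, 1]]

```text
time: 10.57
tool_pos: [0.5141, 0.2001, 0.2414]
orientation: [-89.9, 0.0, -80.5]
contact_force: [-0.5, -0.2, 2.6]
finger_gap: 0.0126
```

Run:
```python
from h import *
pic('side','s10.png',(190,230,290,330),7)
s=ctrl.read_state();print(s['tool_pos'],s['contact_force'],s['ft_torque'])
```

```text
[0.51408901 0.20011384 0.24135764] [ 0.02203903 -0.61475356  2.92126164] [-2.37656234e-04 -2.44742297e-01 -1.84079295e-02]
```

View pics/s10.png

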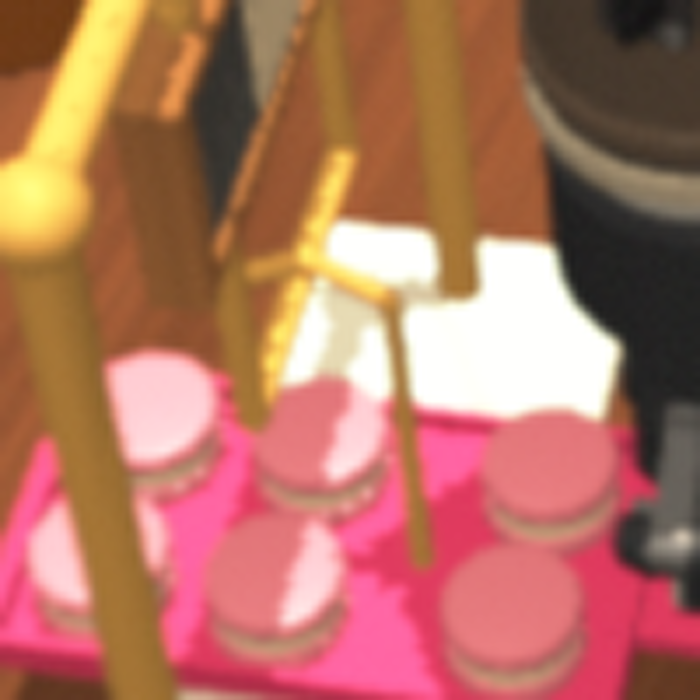

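>>> drive_tool:
  increments:
    - [[0, -0.02, 0, 0, 1], [0, -0.03, 0, 0, 1], [0, -0.03, 0, 0, 1]]

```text
time: 10.87
tool_pos: [0.5137, 0.2, 0.2418]
orientation: [-90.0, 0.0, -80.5]
contact_force: [-0.3, -0.6, 1.3]
finger_gap: 0.0132
```

>>> drive_tool:
  increments:
    - [[0, 0, 0, 0, 0.8], [0, 0, 0, 0, 0.75], [0, 0, 0, 0, 0.7], [0, 0, 0, 0, 0.65], [0, 0, 0, 0, 0.6], [0, 0, 0, 0, 0.6]]

```text
time: 11.37
tool_pos: [0.5138, 0.1999, 0.2416]
orientation: [-90.0, -0.0, -80.5]
contact_force: [-0.2, -0.4, -0.1]
finger_gap: 0.0343
```

Run:
```python
from h import *
pic('side','s11.png',(170,200,330,330),5)
pic('top','t11.png',(130,130,290,270),5)
s=ctrl.read_state();print(s['tool_pos'],s['contact_force'],s['ft_torque'],s['finger_gap'])
```

```text
[0.51375238 0.19994513 0.24165878] [ 0.14299893 -0.24064933  1.06436349] [-0.02013961 -0.01373248 -0.04358092] 0.0342140480054529
```

View pics/s11.png

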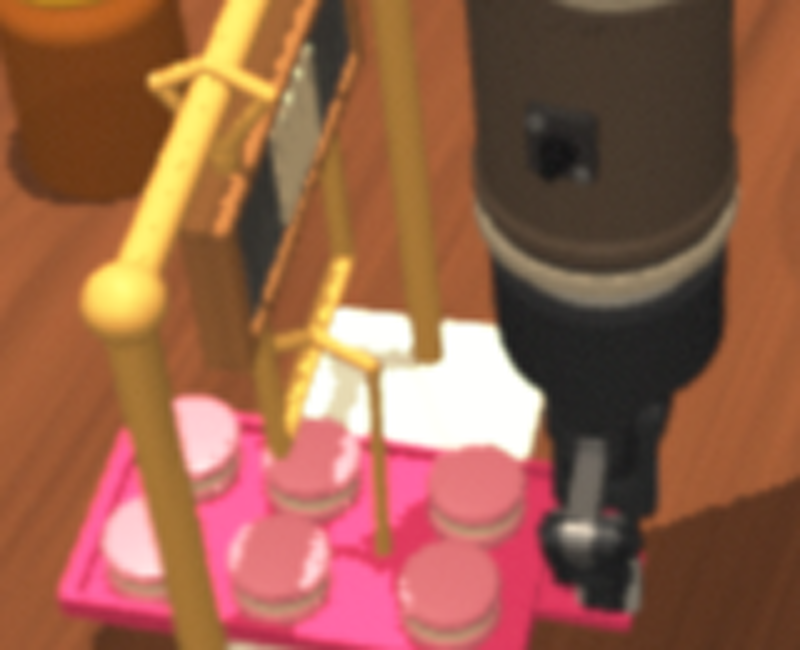

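View pics/t11.png

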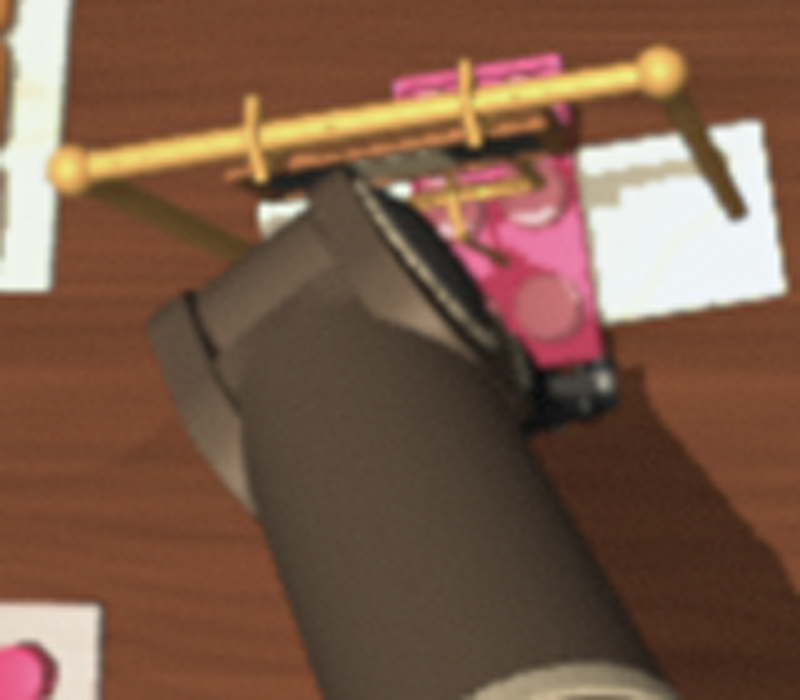

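>>> drive_tool:
  increments:
    - [[0, 0, 0, 0, 0.4], [0, 0, 0, 0, 0.3], [0, 0, 0, 0, 0.3], [0, -0.1, 0, 0, 0.3], [0, -0.3, 0, 0, 0.3], [0, -0.6, 0, 0, 0.3], [0, -1.0, 0, 0, 0.3], [0, -1.4, 0, 0, 0.3]]

```text
time: 12.13
tool_pos: [0.5138, 0.2, 0.2779]
orientation: [-90.0, 0.0, -80.5]
contact_force: [-0.5, -0.0, -0.1]
finger_gap: 0.06
```

>>> drive_tool:
  increments:
    - [[0, -0.4, 0, 0, 0.3], [0, -0.8, -0.1, 0, 0.3], [0, -1.2, -0.4, 0, 0.3], [0, -1.5, -1, 0, 0.3], [0, -1.7, -1.8, 0, 0.3], [0, -1.8, -2.6, 0, 0.3], [0, -1.8, -3.4, 0, 0.3], [0, -1.8, -3.8, 0, 0.3]]

```text
time: 12.8
tool_pos: [0.4176, 0.1838, 0.3223]
orientation: [-90.0, -0.0, -80.4]
contact_force: [-0.9, -0.6, -1.3]
finger_gap: 0.0598
```

Run:
```python
from h import *
pic('side','s12.png',(170,130,370,330),4)
pic('top','t12.png',(130,130,290,270),5)
s=ctrl.read_state();print(s['tool_pos'],s['contact_force'],s['finger_gap'])
```

```text
[0.41864989 0.18394949 0.3222778 ] [-0.1787621  -0.58566627  0.08812754] 0.059316782507513016
```

View pics/s12.png

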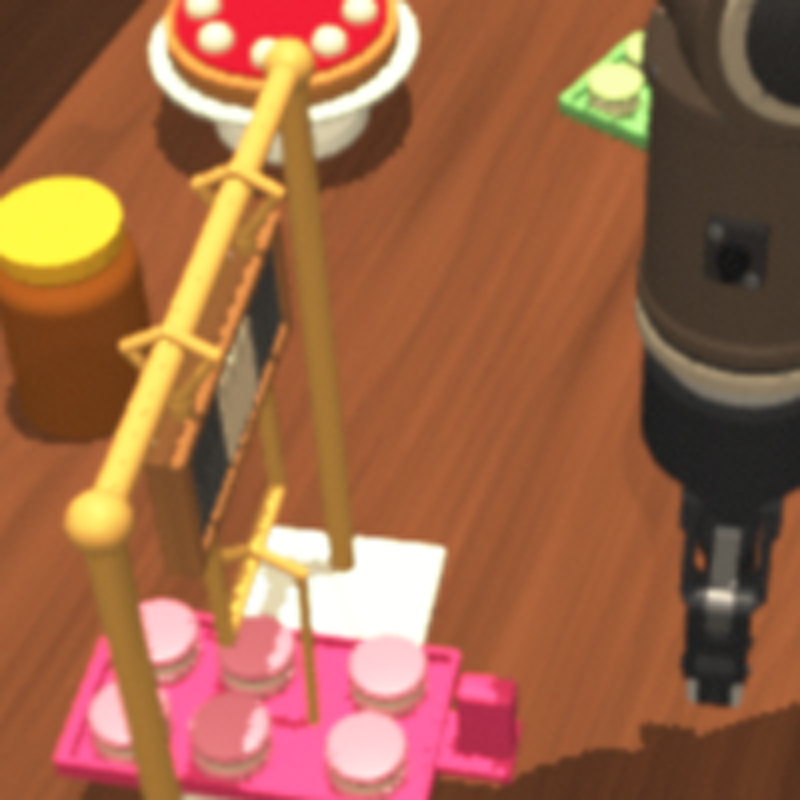

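View pics/t12.png

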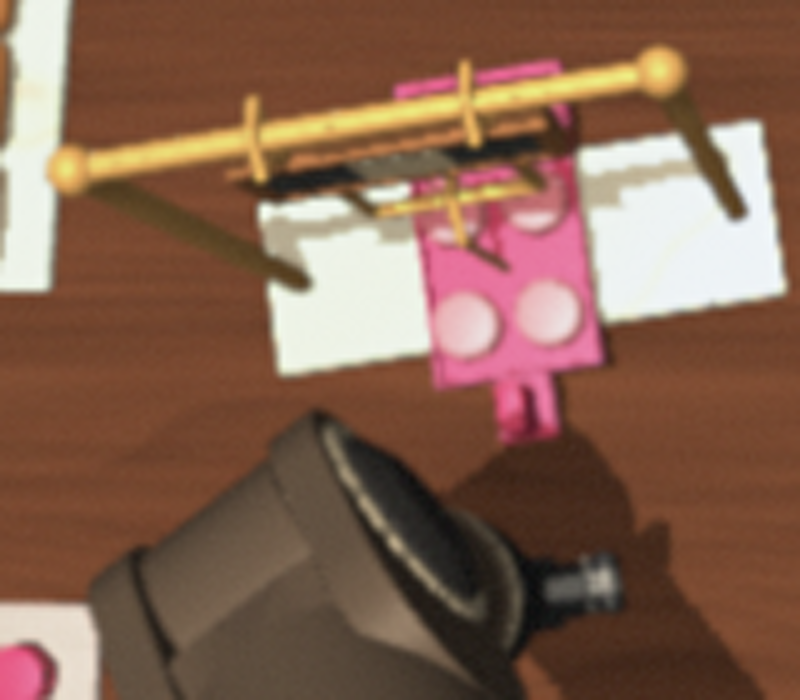

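>>> drive_tool:
  increments:
    - [[0, 0, 0, 0, 0.3], [0, 0, -0.2, 0, 0.3], [0, 0, -0.2, 0, 0.3], [0, 0, -0.2, 0, 0.3], [0, 0, -0.2, 0, 0.3], [0, 0, -0.2, 0, 0.3], [0, 0, -0.2, 0, 0.3], [0, 0, -0.2, 0, 0.3]]

```text
time: 13.57
tool_pos: [0.4153, 0.1834, 0.3216]
orientation: [-90.0, 0.0, -80.5]
contact_force: [0.2, -0.1, -0.5]
finger_gap: 0.06
```

Run:
```python
from h import *
a=[]
for i in range(20): a.append((ctrl.read_camera('side'),ctrl.read_camera('top')))
def cen(im):
    h=cv2.cvtColor(im,cv2.COLOR_RGB2HSV);m=cv2.inRange(h,(160,100,80),(179,255,255)); m[:230]=0;m[:,:180]=0;m[:,310:]=0
    M=cv2.moments(m,True);return M['m10']/M['m00'],M['m01']/M['m00']
print(np.round([cen(s) for s,_ in a],2).tolist())
s,t=a[-1]
cv2.imwrite('pics/raw_s13.png',s[:,:,::-1]);cv2.imwrite('pics/raw_t13.png',t[:,:,::-1])
crop(s[:,:,::-1],'s13.png',(170,230,310,340),5)
crop(t[:,:,::-1],'t13.png',(190,140,260,220),8)
print(ctrl.read_state()['time'])
```

```text
[[246.19, 311.43], [246.23, 311.43], [246.11, 311.41], [246.24, 311.39], [246.23, 311.43], [246.23, 311.4], [246.18, 311.41], [246.22, 311.39], [246.2, 311.4], [246.27, 311.43], [246.24, 311.4], [246.21, 311.4], [246.29, 311.43], [246.27, 311.42], [246.25, 311.43], [246.3, 311.39], [246.17, 311.41], [246.24, 311.42], [246.25, 311.42], [246.24, 311.4]]
15.5667
```

View pics/s13.png

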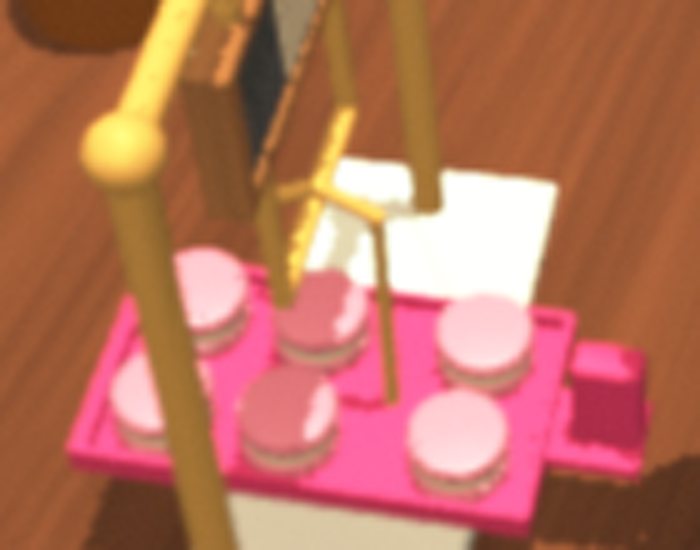

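View pics/t13.png

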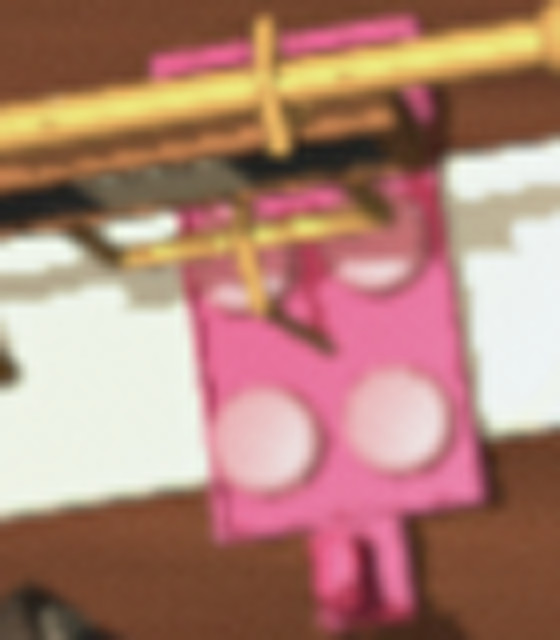

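Run:
```python
from h import *
np.set_printoptions(precision=4,suppress=True)
S=lambda x,y:(x/5+170,y/5+230); T=lambda x,y:(x/8+190,y/8+140)
nl=tri(S(533,522),T(220,540));nr=tri(S(575,315),T(487,497));fl=tri(S(72,455),T(152,62))
print(nl,nr,fl)
d=fl[0]-nl[0];print('pitch',np.degrees(np.arcsin(d[2]/np.linalg.norm(d))),np.linalg.norm(d))
c=tri(S(380,220),T(262,312));print('corner',c)
b=np.array([.6136,.2154]);yaw=np.radians(9.6);R=np.array([[np.cos(yaw),np.sin(yaw)],[-np.sin(yaw),np.cos(yaw)]])
print(R@(c[0][:2]-b))
print('bar ends',onplane('top',T(118,260),.167),onplane('top',T(385,215),.167))
# mint check
m0=cv2.imread('pics/top0.png')
for f in('top0','raw_t13'):
    h=cv2.cvtColor(cv2.imread(f'pics/{f}.png'),cv2.COLOR_BGR2HSV);m=cv2.inRange(h,(40,60,60),(75,255,255));m[:,:400]=0;m[:,455:]=0;m[:150]=0;m[245:]=0
    M=cv2.moments(m,True);print(M['m10']/M['m00'],M['m01']/M['m00'])
```

```text
(array([0.5296, 0.2466, 0.0549]), np.float64(0.0029719277871706)) (array([0.5461, 0.1568, 0.0541]), np.float64(0.0009693800326855234)) (array([0.6936, 0.2756, 0.0604]), np.float64(0.0017433659614300172))
pitch 1.8895072530666959 0.16664100563648632
corner (array([0.5924, 0.2118, 0.1564]), np.float64(0.00013107731747936426))
[-0.0215 -0.0001]
bar ends [0.6064 0.2547 0.167 ] [0.621  0.1724 0.167 ]
425.79245283018867 204.34208367514356
425.76475409836064 204.327868852459
```

Everything checks out: the tray hangs still, about 2° off level and centred on the bar, and the mint tray hasn't moved. I'm handing in.

```bash
python3 -c "
from plant import ctrl
print(ctrl.job_done())"
```

```text
the job is handed in; nothing more can be done
None
```

The pink tray now hangs by its hook from the middle of the loop's bar, and I handed the job in at about 15.6 s. I gripped it by the handle, passed the hook tip through the loop above the bar and lowered it until the bar took the weight. Then I let go and backed the arm off about 100 mm.

Last checks, all from the camera images:
- **Hook on the bar:** the shank corner measured 21.5 mm on the robot's side of the bar, where 20 mm is expected. That puts the seat within about 2 mm fore-aft and sideways. I judged its height from the loading force and the picture, which shows the hook resting on the bar.
- **Tilt:** about 2°.
- **Stillness:** the tray's centre moved less than 0.2 px over 2 s.
- **Board and mint tray:** the board is still on its rail, and the mint tray shifted less than 0.1 px from its start.
- **Robot:** clear of everything, with only noise on the force reading.

No check failed. Lowering went about 1 mm too far and pressed on the bar with about 3 N, so I backed up slightly before opening the fingers.

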